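Fit the spout tube to the water filter

ROBOT

A 6-joint arm with a two-finger parallel gripper is mounted at the origin on the work surface. World frame = base frame: x ahead of the robot, y to its left, z up, the work surface at z = 0. Lengths are in m, angles in rad, forces in N, time in s.
With the tool pointing down it reaches from about 0.275 to 0.775 m from the base axis. Payload 14.6 kg.
Tool frame: the origin (TCP) lies between the finger pads; the fingertips stand 22 mm ahead of it and the grasp point (between the pads) lies 3 mm ahead of it; x points along the fingers, y is the direction in which the jaws open and shut, and the axes are right-handed (so a half turn about x gives the same grasp; the last joint's range is limited). The gripper opens to 85 mm and grips with 20 to 120 N. Pads are 22 mm wide; open, the fingers measure 114 mm over their backs; the gripper's body (76 mm by 85 mm) begins 54 mm behind the grasp point. The pads swing forward as they close: fully open they stand 13 mm farther back than shut.
Start: joints at [1.096, 0.263, -0.048, 1.259, 0, 1.415], TCP at [0.165, 0.498, 0.227] pointing down, gripper open.
Joint ranges: [-2.65, 2.65], [-0.89, 1.7], [-1.18, 1.37], [-2.13, 2.11], [-1.35, 1.29], [-3.14, 3.14]. Speed limits (rad/s): [1.89, 1.89, 2.57, 2.79, 3.14, 3.14].

INTERFACE

Orientations are given as a 3x3 rotation matrix whose columns are the frame's x, y, z axes.
In Python, from workcell import robot, cams, spotter gives the robot as it stands. The module is installed in compiled form; this text tells all that it offers.
- The arm moves only by the tool carry_out, never from a script. Its argument "deltas" is a list that holds one entry, the list of rows, each a list of 5 numbers: the finger opening in mm, from 0 to 85.4, then the shift along the tool's x, y, z in mm, then the turn about the tool's x in degrees. A call has 1 to 5 rows; each row shifts and turns the commanded pose from where the row before left it, along the tool's axes as they then stand; what a row does not reach is not made up. A row lasts 1/8 s, in which the tool goes at most 62.5 mm and 10.7 degrees, less where a joint would pass 70% of its speed; a pose out of reach is approached as far as the arm can. A call is refused whole if a number of a shift passes 62.5 or a number of a turn 10.7, either way. A call with a gripper value outside its range is refused whole. The fingers move at their own pace and stop on an object; "newtons" is the grip in N (left out, the last holds). Time passes only in rows, so rows that do not move let the fingers close. It gives the time, the measured TCP pose, the force and the opening at its end, in the units of the state.
- robot.get_obs(): the state, without advancing time (a new reading comes with each control period).
- cams.snapshot(name): name is "side" or "top" or "wrist"; returns a dict with "img" (480x640x3 uint8, red, green, blue), "range_z" (480x640 float32, m along the optical axis (not along the pixel's ray), 0 where there is no reading), "fov_y" (degrees; the focal length in pixels is half the picture's height over the tangent of half this angle, whatever the lens; pixels are square), "cx", "cy" (the principal point, pixels), "origin" and "rotation" of the camera in the world; the wrist camera has in their place "tool_from_camera" (4x4, takes a point from camera to tool coordinates, whose origin is the TCP and whose axes are the tool frame's). Camera axes: x right, y down, z forward; pixel columns grow to the right and rows downward; lengths in m; the calibration is good to about 2 mm. A picture is of the moment at which its call begins: read the wrist's pose just before it.
- robot.sign_off(): hands the job in, once; it reports no verdict.
Trained networks look in the newest picture that a camera, given by its name, has taken for a name from the list of things; names that differ only in an ending like _2 or _b are one class to them, and where a whole thing is asked for, a point or a joint stands for the part that bears it (a point fixed in the world has none). Each returns a list of dicts, best first, with "confidence" (0 to 1); they miss things now and then, are a little off and sometimes report something else, mostly with a low value. They report only what shows in the picture. A call takes as long as a camera call. They do not tell look-alikes from the thing itself.
- spotter.trace(target, camera): "region" (480x640 bool, what is visible of it) and "position" ([row, column] in pixels, amid what is visible of it).
The state is a dict: "time_s": time; "joint_pos": joint angles; "joint_vel": joint speeds; "effort": joint torques, N m; "position": TCP position; "orientation": TCP orientation; "contact_force": force on the tool from outside, world axes, zero at the start; "wrist_torque": the same for the moment, N m; "finger_gap": opening from 0.0 (shut) to 1.0 (fully open).
Only numpy, scipy, OpenCV 4.12 (cv2) and the standard library are available. Lean on these libraries where they do the work, as an engineer would, in place of code of your own. Each camera call takes 0.05 s, during which the arm holds its last target.

TASK

Get the water filter ready for use: press the sprung catch down between its two cheeks so that the port's cover springs open, then take the bent spout tube from the drying stand and push it into the port, past the seal, until it bottoms, with the spout pointing straight forward over the drip tray. Let go of it, and leave the straight tube, the jar and the mug where they are.

Things in the scene. Friction and masses are not known exactly. Their poses are not given: they have to be found in the camera images.
- filter: White plastic water filter fixed to the ledge, housing 90 mm tall, 12 mm high drip tray on its front. Origin on the ledge under the port axis; front and tray toward its own -x, z up. From the origin the housing spans x -32 to +100 mm, y -55 to +100 mm; the tray x -135 to -32 mm, y -45 to +45 mm. Place and yaw vary; filter and stand may swap sides.
- port (a point): Centre of the mouth of the push-fit port in the housing's top, 90 mm above the ledge. Upright bore 22 mm wide, 45 mm deep, chamfered mouth, black collet ring round it (36 mm outside, 26 mm inside, 3 mm tall). A sprung rubber seal 18 mm down carries the tube's weight, takes about 5 to 15 N of push to pass, then drags by some newtons to the bottom and keeps hold of the tube.
- cover (a joint): Grey sliding cover (52 x 56 x 5 mm, its top 10 mm above the housing) over the port: 0 m shut (as at the start), 0.062 m open. It is sprung to slide open toward the filter's +y by itself when the catch frees it, and stays open; while caught it cannot be moved.
- catch (a joint): Travel of the sprung steel catch: 0 m up, 0.010 m fully pressed down; needs about 3 to 6 N. Its hook drops clear of the cover after about 7 mm; it springs up again when let go.
- catch_top (a point): Centre of the top of the catch's steel pad (34 x 24 mm), 104 mm above the ledge, 73 mm behind (+x) and 11 mm to -y of the port in the filter's axes. It lies in a gap 38 mm wide (across the filter's y) between two cheeks 46 mm long (along x) and 20 mm tall, so 6 mm below their tops; the gap is open at both ends.
- spout: Bent steel tube, 20 mm in diameter, 130 g: upright stem, then a level arm (axis 150 mm above the foot, top 160 mm) reaching 75 mm along its own -x, with a nozzle turned down. Origin at the foot's centre, z up the stem. Lowest 8 mm taper to 14 mm; dark band 48 to 52 mm up. Starts upright in one hole of the stand, foot 15 mm above the ledge, arm within 0.4 rad of the stand's -x side.
- outlet (a point): The open end of the spout's nozzle: 75 mm along the spout's -x from the stem axis, 112 mm above the foot.
- straight: Short straight steel tube, 20 mm in diameter, 130 mm long, no bend: not the one to fit. Stands in the other hole of the stand, foot 15 mm above the ledge. Origin at the centre of its foot.
- stand: Wooden drying stand fixed to the ledge, 80 x 170 x 70 mm, origin under its centre. Two upright holes 21.5 mm wide, 55 mm deep, at y -50 and +50 mm.
- jar: Bystander: lidded glass jar, 60 mm wide, 110 mm tall; origin at the centre of its underside. Leave standing where it is.
- mug: Bystander: white mug, 76 mm wide, 85 mm tall; origin at the centre of its underside. Leave standing where it is.
Mind the look-alikes: they are no part of the job. There is more than one size of the stand; the job needs the smaller. Several things have the shape of the spout; the one meant has the colours described above.

How it is judged:
By the outcome, as a careful person would: the job done as asked, in the order asked, and still so for the second after the job is handed in, with the robot touching nothing.
It also fails if it takes over 64 s, if anything falls off the work surface, if the arm or the gripper's body presses on something with over 40 N, if the wrist force passes 120 N, or if a joint passes its speed limit or range.

## Working session

There is one attempt and no reset: what is moved stays moved. The work goes in short steps, Python scripts to look and compute and a tool call to move; the robot and the scene stay as the last step left them, time stands still between calls to the robot, and variables do not carry over. Pictures are saved under pics/ and viewed, and the job is handed in when it is done.

Besides the shell and the picture viewer there is one more tool, called as a command line: name --argument value ..., lists and objects as JSON in quotes. carry_out: Moves the arm, as the interface text tells. Its arguments: {"type":"object","properties":{"deltas":{"type":"array"},"newtons":{"type":"number"}},"required":["deltas"]}

```bash
mkdir -p pics; ls
cat > h.py <<'E'
import numpy as np, cv2
from workcell import robot, cams, spotter
def snap(n,save=None):
    o=robot.get_obs(); s=cams.snapshot(n)
    if 'origin' not in s or s.get('origin') is None:
        T=np.eye(4);T[:3,:3]=np.array(o['orientation']);T[:3,3]=o['position']
        W=T@np.array(s['tool_from_camera']); s['origin']=W[:3,3]; s['rotation']=W[:3,:3]
    if save: cv2.imwrite('pics/'+save,cv2.cvtColor(s['img'],cv2.COLOR_RGB2BGR))
    s['f']=240/np.tan(np.radians(s['fov_y'])/2)
    return s
def cloud(s):
    v,u=np.mgrid[0:480,0:640]; z=s['range_z']
    c=np.stack([(u-s['cx'])/s['f']*z,(v-s['cy'])/s['f']*z,z],-1)
    w=c@np.array(s['rotation']).T+np.array(s['origin']); w[z==0]=np.nan
    return w
E
python3 - <<'E'
from h import *
o=robot.get_obs();print({k:np.round(v,3).tolist() for k,v in o.items()})
for n in ['side','top']:
    s=snap(n,n+'1.png'); np.save(n+'1.npy',cloud(s)); print(n,s['origin'],np.round(s['rotation'],3),s['f'],s['cx'],s['cy'])
E
```

```text
pics
{'time_s': 0.0, 'joint_pos': [1.096, 0.264, -0.049, 1.259, 0.0, 1.415], 'joint_vel': [-0.0, 0.0, 0.001, 0.0, -0.002, -0.002], 'effort': [0.0, -63.762, 38.457, 0.014, -0.0, 0.0], 'position': [0.165, 0.498, 0.227], 'orientation': [[-0.001, 0.314, 0.949], [-0.001, 0.949, -0.314], [-1.0, -0.001, -0.0]], 'contact_force': [-0.213, -0.0, -0.258], 'wrist_torque': [-0.005, 0.039, -0.0], 'finger_gap': 0.999}
side [ 0.05542652 -0.45725635  0.59306461] [[ 0.782 -0.364  0.506]
 [-0.624 -0.454  0.636]
 [-0.002 -0.813 -0.582]] 444.7984867952524 326.6298368137563 244.86046890068837
top [0.29725907 0.05831905 1.06106483] [[-0.005 -0.98   0.198]
 [-1.     0.005 -0.   ]
 [-0.001 -0.198 -0.98 ]] 469.3309194087596 318.199023175201 236.606525131763
```

View pics/top1.png

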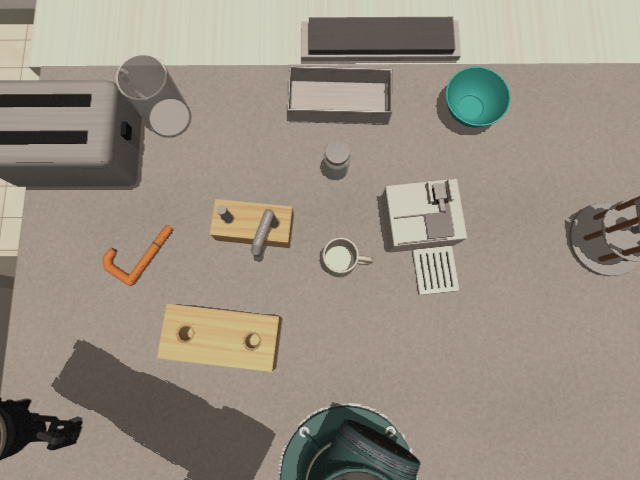

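View pics/side1.png

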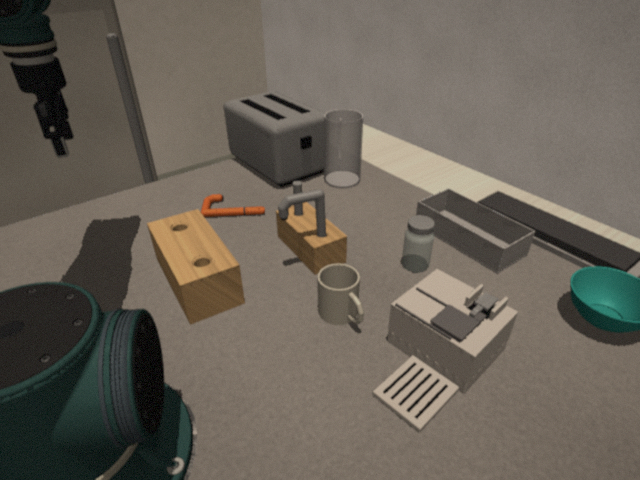

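Run:
```python
from h import *
def rect(m,name):
    r=cv2.minAreaRect(m.astype(np.float32)); print(name,np.round(r[0],4),np.round(r[1],4),r[2],len(m))
for n in ['top','side']:
    s=snap(n); w=cloud(s)
    for t in ['filter','cover','catch','catch_top','stand','spout','straight','jar','mug']:
        for d in spotter.trace(t,n)[:3]:
            R=d['region']; p=w[R]; p=p[~np.isnan(p[:,0])]
            if len(p)==0: continue
            print(n,t,round(d['confidence'],2),np.round(d['position']),len(p),np.round(np.median(p,0),3),np.round(np.percentile(p,[2,98],axis=0),3).tolist())
            if t in('filter','stand') and d['confidence']>.3:
                for lo,hi in ([(.085,.095),(.097,.103),(.008,.016)] if t=='filter' else [(.065,.075)]):
                    q=p[(p[:,2]>lo)&(p[:,2]<hi)][:,:2]
                    if len(q)>10: rect(q,(t,lo))
    np.save(n+'1.npy',w)
```

```text
top filter 0.76 [227. 430.] 7023 [ 0.514 -0.179  0.089] [[0.389, -0.248, 0.008], [0.609, -0.092, 0.107]]
('filter', 0.085) [ 0.5472 -0.1719] [0.1327 0.1567] 6.1047186851501465 3178
('filter', 0.097) [ 0.5492 -0.1967] [0.1272 0.0596] 0.4548352062702179 794
('filter', 0.008) [ 0.4934 -0.1726] [0.23   0.1467] 6.037517070770264 1761
top filter 0.68 [256. 337.] 1202 [0.458 0.006 0.014] [[0.419, -0.05, 0.002], [0.49, 0.046, 0.087]]
('filter', 0.085) [0.4541 0.0117] [0.072  0.0712] 24.94548797607422 85
('filter', 0.008) [0.4543 0.0098] [0.0715 0.0647] 3.1636526584625244 78
top cover 0.84 [224. 441.] 689 [ 0.516 -0.198  0.1  ] [[0.49, -0.223, 0.094], [0.554, -0.17, 0.103]]
top catch 0.48 [193. 442.] 244 [ 0.582 -0.202  0.103] [[0.548, -0.213, 0.097], [0.605, -0.189, 0.107]]
top catch_top 0.74 [194. 441.] 245 [ 0.582 -0.202  0.103] [[0.549, -0.213, 0.098], [0.605, -0.189, 0.107]]
top catch_top 0.71 [230. 260.] 597 [0.493 0.167 0.17 ] [[0.448, 0.146, 0.003], [0.535, 0.197, 0.176]]
top stand 0.8 [337. 226.] 6657 [0.286 0.256 0.095] [[0.229, 0.145, 0.003], [0.345, 0.372, 0.099]]
('stand', 0.065)
[... 1686 characters left out ...]
1262
side spout 0.91 [203. 310.] 919 [0.507 0.156 0.155] [[0.446, 0.145, 0.072], [0.531, 0.183, 0.174]]
side spout 0.63 [211. 222.] 755 [0.459 0.454 0.016] [[0.406, 0.397, -0.0], [0.528, 0.534, 0.022]]
side spout 0.24 [239. 310.] 2989 [0.508 0.161 0.06 ] [[0.485, 0.115, 0.001], [0.574, 0.285, 0.084]]
side straight 0.45 [190. 295.] 231 [0.536 0.247 0.097] [[0.485, 0.172, 0.002], [0.66, 0.456, 0.156]]
side jar 0.92 [242. 416.] 1454 [0.656 0.002 0.071] [[0.645, -0.013, 0.007], [0.693, 0.033, 0.111]]
side mug 0.73 [206. 315.] 991 [0.514 0.157 0.151] [[0.446, 0.145, 0.001], [0.589, 0.372, 0.174]]
side mug 0.61 [296. 339.] 2395 [ 0.445 -0.004  0.056] [[0.417, -0.059, 0.004], [0.489, 0.046, 0.085]]
```

```bash
cat >> h.py <<'E'
def plan(p1,yaw1,n,gap):
    """rows (shift then turn) to reach TCP p1, jaw (tool y) world yaw1 deg, tool down"""
    o=robot.get_obs(); R=np.array(o['orientation']); p=np.array(o['position'])
    y0=np.degrees(np.arctan2(R[1,1],R[0,1])); dy=(yaw1-y0+180)%360-180
    tot=np.array(p1)-p
    a=round(-dy/n,1); rows=[]; cur=np.zeros(3); yy=y0
    for k in range(n):
        t=np.radians(yy); ty=np.array([np.cos(t),np.sin(t),0]); tx=np.array([0,0,-1.]); tz=np.cross(tx,ty)
        d=tot*(k+1)/n-cur; l=np.round(np.array([d@tx,d@ty,d@tz])*1000,1)
        cur=cur+(l[0]*tx+l[1]*ty+l[2]*tz)/1000; rows.append([gap]+l.tolist()+[a]); yy-=a
    print('from',np.round(p,4),'yaw',round(y0,2),'q',np.round(o['joint_pos'],2),'t',o['time_s'],'F',np.round(o['contact_force'],1))
    for i in range(0,n,5): print(rows[i:i+5])
E
python3 -c "
from h import *
plan([.53,-.19,.30],6,20,0)"
```

```text
from [0.165  0.4984 0.2272] yaw 71.68 q [ 1.1   0.26 -0.05  1.26  0.    1.42] t 1.1 F [-0.3 -0.4 -0.4]
[[0, -3.6, -26.9, 28.1, np.float64(3.3)], [0, -3.7, -25.3, 29.7, np.float64(3.3)], [0, -3.6, -23.5, 31.0, np.float64(3.3)], [0, -3.7, -21.7, 32.4, np.float64(3.3)], [0, -3.6, -19.8, 33.6, np.float64(3.3)]]
[[0, -3.6, -17.9, 34.6, np.float64(3.3)], [0, -3.7, -15.8, 35.6, np.float64(3.3)], [0, -3.6, -13.7, 36.4, np.float64(3.3)], [0, -3.7, -11.6, 37.2, np.float64(3.3)], [0, -3.6, -9.5, 37.8, np.float64(3.3)]]
[[0, -3.7, -7.3, 38.3, np.float64(3.3)], [0, -3.6, -5.0, 38.6, np.float64(3.3)], [0, -3.6, -2.8, 38.9, np.float64(3.3)], [0, -3.7, -0.6, 38.9, np.float64(3.3)], [0, -3.6, 1.7, 39.0, np.float64(3.3)]]
[[0, -3.7, 3.9, 38.7, np.float64(3.3)], [0, -3.6, 6.1, 38.5, np.float64(3.3)], [0, -3.6, 8.3, 38.1, np.float64(3.3)], [0, -3.7, 10.5, 37.5, np.float64(3.3)], [0, -3.6, 12.7, 36.8, np.float64(3.3)]]
```

carry_out --deltas '[[[0,-10,-27,28,3.3],[0,-10,-25,30,3.3],[0,-10,-23.5,31,3.3],[0,-10,-22,32,3.3],[0,-10,-20,33.5,3.3]]]'

```text
time_s: 1.72
position: [0.2563, 0.3251, 0.2776]
orientation: [[0.0, 0.572, 0.82], [0.0, 0.82, -0.572], [-1.0, 0.0, 0.0]]
contact_force: [0.4, 0.7, 0.1]
finger_gap: -0.003
```

carry_out --deltas '[[[0,-5,-18,34.5,3.3],[0,-4,-16,35.5,3.3],[0,-4,-13.5,36.5,3.3],[0,-4,-11.5,37,3.3],[0,-4,-9.5,38,3.3]]]'

```text
time_s: 2.35
position: [0.3474, 0.153, 0.2985]
orientation: [[0.001, 0.782, 0.623], [0.0, 0.623, -0.782], [-1.0, 0.0, 0.0]]
contact_force: [-0.2, 0.0, 0.1]
finger_gap: 0.003
```

carry_out --deltas '[[[0,-1,-7,38,3.3],[0,0,-5,38.5,3.3],[0,0,-3,39,3.3],[0,0,-0.5,39,3.3],[0,0,2,39,3.3]]]'

```text
time_s: 2.98
position: [0.439, -0.0189, 0.2993]
orientation: [[0.0, 0.927, 0.375], [-0.0, 0.375, -0.927], [-1.0, 0.0, 0.0]]
contact_force: [0.1, 0.4, 1.3]
finger_gap: -0.002
```

carry_out --deltas '[[[0,0,4,38.5,3.3],[0,0,6,38.5,3.3],[0,0,8,38,3.3],[0,0,10.5,37.5,3.3],[0,0,12.5,37,3.3]]]'

```text
time_s: 3.6
position: [0.5297, -0.1909, 0.2992]
orientation: [[0.0, 0.995, 0.097], [-0.0, 0.097, -0.995], [-1.0, 0.0, 0.0]]
contact_force: [0.8, 0.1, 0.4]
finger_gap: 0.002
```

```bash
python3 -c "
from h import *
s=snap('wrist','w1.png'); w=cloud(s); np.save('w1.npy',w); print(s['origin'])
plan([.5887,-.2009,.25],6,3,0)"
```

```text
[ 0.52294723 -0.12260986  0.4458912 ]
from [ 0.5312 -0.1944  0.298 ] yaw 5.3 q [-0.49  0.33  0.24  1.48 -0.    0.98] t 3.65 F [-3.7 -1.8 -3.8]
[[0, 16.0, 18.9, 3.9, np.float64(-0.2)], [0, 16.0, 18.8, 4.0, np.float64(-0.2)], [0, 16.0, 18.9, 4.1, np.float64(-0.2)]]
```

View pics/w1.png

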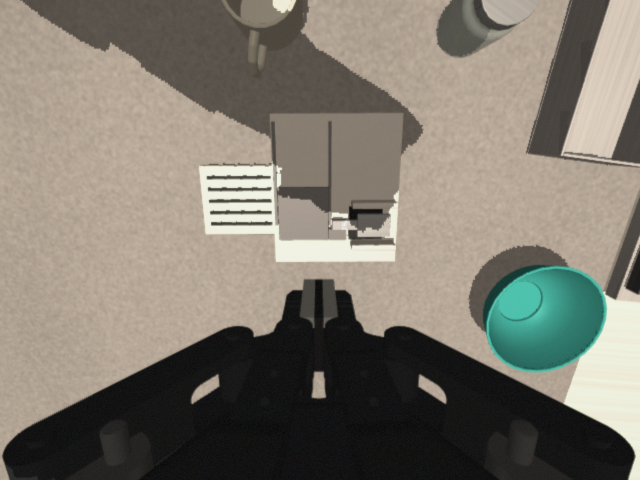

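Run:
```python
from h import *
w=np.load('w1.npy')
ok=(w[...,0]>.4)&(w[...,0]<.66)&(w[...,1]>-.28)&(w[...,1]<-.06)
for lo,hi in [(.08,.095),(.097,.102),(.1025,.1055),(.107,.113)]:
    m=(ok&(w[...,2]>lo)&(w[...,2]<hi)).astype(np.uint8)
    n,l,st,c=cv2.connectedComponentsWithStats(m)
    for i in range(1,n):
        if st[i,4]<25: continue
        p=w[l==i]; r=cv2.minAreaRect(p[:,:2].astype(np.float32)); print(lo,st[i],np.round(r[0],4),np.round(r[1],4),round(r[2],1),np.round(np.median(p[:,2]),4))
s=snap('wrist'); w2=cloud(s)
for t in ['catch','cover','filter']:
  for d in spotter.trace(t,'wrist')[:2]:
    p=w2[d['region']]; print(t,d['confidence'],np.round(np.nanmedian(p,0),4),np.round(d['position']))
i=cv2.imread('pics/w1.png')[100:270,190:420]; cv2.imwrite('pics/w1z.png',cv2.resize(i,None,fx=3.4,fy=3.4))
print(np.round(robot.get_obs()['position'],4), np.round(robot.get_obs()['contact_force'],4))
```

```text
0.08 [  270   113   134   149 13931] [ 0.5463 -0.1726] [0.1323 0.1557] 5.9 0.0902
0.097 [ 278  187   80   53 2944] [ 0.5296 -0.1957] [0.0822 0.0554] 5.5 0.1001
0.097 [351 241  43   2  47] [ 0.5901 -0.2206] [0.0443 0.0008] 5.9 0.0997
0.1025 [352 214  39  23 724] [ 0.5857 -0.2016] [0.0392 0.0239] 5.6 0.104
0.107 [352 202  47   7 279] [ 0.5861 -0.1795] [0.046  0.0058] 6.0 0.1101
0.107 [352 244  44   7 280] [ 0.5907 -0.2234] [0.045  0.0067] 6.3 0.1099
catch 0.77 [ 0.5829 -0.2022  0.1038] [219. 367.]
cover 0.67 [ 0.5162 -0.1984  0.1001] [210. 302.]
filter 0.86 [ 0.5286 -0.1771  0.0902] [188. 316.]
[ 0.529  -0.1894  0.2991] [-1.1998 -0.0477 -0.2405]
```

View pics/w1z.png

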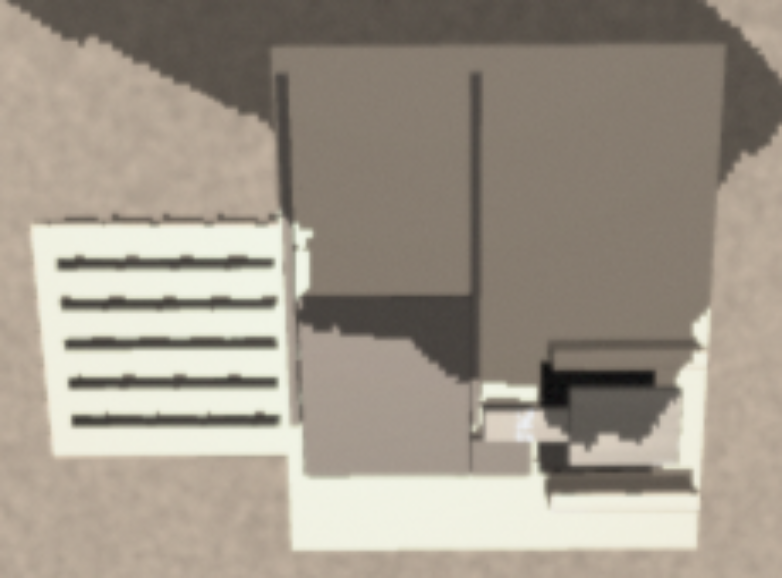

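```bash
python3 -c "
from h import *
plan([.5886,-.2012,.14],5.9,5,0)"
```

```text
from [ 0.529  -0.1894  0.2991] yaw 5.7 q [-0.49  0.32  0.23  1.48  0.    0.98] t 3.85 F [-1.2 -0.  -0.2]
[[0, 31.8, 11.6, 3.5, np.float64(-0.0)], [0, 31.8, 11.7, 3.6, np.float64(-0.0)], [0, 31.9, 11.6, 3.5, np.float64(-0.0)], [0, 31.8, 11.6, 3.5, np.float64(-0.0)], [0, 31.8, 11.6, 3.6, np.float64(-0.0)]]
```

Lateral first, then down.

carry_out --deltas '[[[0,30,29,9,0],[0,30,29,9,0],[0,40,0,0,0],[0,40,0,0,0],[0,10,0,0,0]]]'

```text
time_s: 4.47
position: [0.5875, -0.2004, 0.1477]
orientation: [[-0.003, 0.995, 0.1], [0.001, 0.1, -0.995], [-1.0, -0.003, -0.002]]
contact_force: [-0.2, 0.1, 0.6]
finger_gap: 0.003
```

```bash
python3 -c "
from h import *
s=snap('wrist','w2.png')
plan([.5886,-.2012,.128],5.9,2,0)"
```

```text
from [ 0.5878 -0.2008  0.148 ] yaw 5.73 q [-0.46  0.46  0.04  1.16  0.    1.01] t 4.525 F [ 0.4 -0.4 -1.2]
[[0, 10.0, 0.4, 0.2, np.float64(-0.1)], [0, 10.0, 0.3, 0.3, np.float64(-0.1)]]
```

View pics/w2.png

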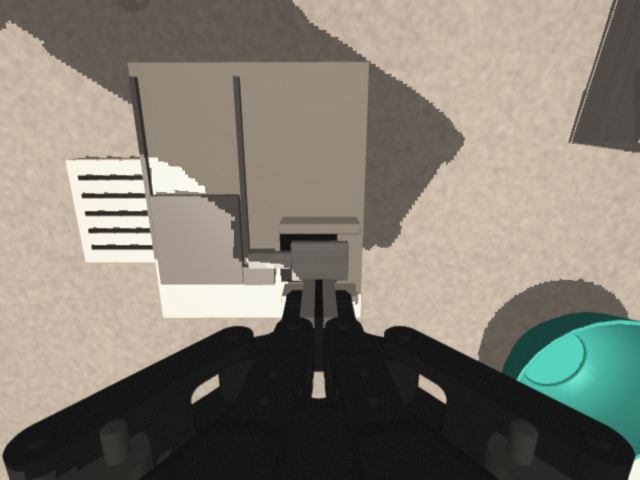

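carry_out --deltas '[[[0,10,1,0,0],[0,8,0,0,0],[0,4,0,0,0],[0,3,0,0,0],[0,3,0,0,0]]]'

```text
time_s: 5.15
position: [0.5898, -0.2019, 0.1212]
orientation: [[0.0, 0.995, 0.099], [-0.0, 0.099, -0.995], [-1.0, 0.0, 0.0]]
contact_force: [-0.7, 0.5, 0.1]
finger_gap: -0.002
```

carry_out --deltas '[[[0,2,0,0,0],[0,0,0,0,0]]]'

```text
time_s: 5.4
position: [0.5896, -0.2018, 0.1191]
orientation: [[-0.0, 0.995, 0.099], [0.0, 0.099, -0.995], [-1.0, -0.0, -0.0]]
contact_force: [0.9, -0.2, 0.9]
finger_gap: -0.003
```

```bash
python3 -c "
from h import *
s=snap('wrist','w3.png')
plan([.5886,-.2012,.128],5.9,2,0)"
```

```text
from [ 0.5897 -0.2018  0.1192] yaw 5.68 q [-0.46  0.48 -0.01  1.08  0.    1.01] t 5.45 F [0.2 0.3 0.6]
[[0, -4.4, -0.5, -0.3, np.float64(-0.1)], [0, -4.4, -0.5, -0.4, np.float64(-0.1)]]
```

View pics/w3.png

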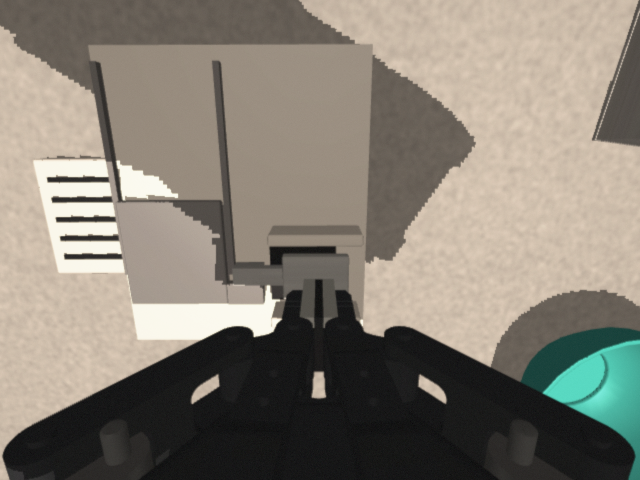

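carry_out --deltas '[[[0,2,0,0,0],[0,0,0,0,0]]]'

```text
time_s: 5.7
position: [0.5896, -0.2017, 0.1171]
orientation: [[-0.0, 0.995, 0.099], [0.0, 0.099, -0.995], [-1.0, -0.0, -0.0]]
contact_force: [-0.5, 0.3, -0.0]
finger_gap: -0.002
```

carry_out --deltas '[[[0,2,0,0,0],[0,0,0,0,0]]]'

```text
time_s: 5.95
position: [0.5896, -0.2017, 0.115]
orientation: [[-0.0, 0.995, 0.099], [0.0, 0.099, -0.995], [-1.0, -0.0, -0.0]]
contact_force: [0.5, -0.1, 0.5]
finger_gap: 0.002
```

carry_out --deltas '[[[0,2,0,0,0],[0,0,0,0,0]]]'

```text
time_s: 6.2
position: [0.5896, -0.2017, 0.113]
orientation: [[-0.0, 0.995, 0.099], [0.0, 0.099, -0.995], [-1.0, -0.0, -0.0]]
contact_force: [0.7, -0.2, 0.5]
finger_gap: 0.001
```

```bash
python3 -c "
from h import *
s=snap('wrist','w4.png')
d=spotter.trace('catch','wrist');w=cloud(s)
for e in d: print(e['confidence'],np.nanpercentile(w[e['region']][:,2],[5,25,50,75,95]))
plan([.5886,-.2012,.128],5.9,2,0)"
```

```text
0.86 [0.0993813  0.10207096 0.10340221 0.10416177 0.10489293]
from [ 0.5897 -0.2018  0.1132] yaw 5.67 q [-0.46  0.48 -0.02  1.07 -0.    1.01] t 6.3 F [-0.2  0.1  0.1]
[[0, -7.4, -0.5, -0.3, np.float64(-0.1)], [0, -7.4, -0.6, -0.4, np.float64(-0.1)]]
```

View pics/w4.png

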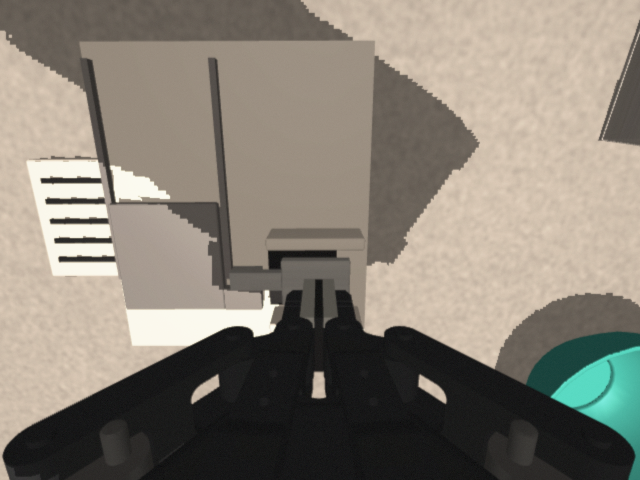

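```bash
python3 -c "
from h import *
s=snap('wrist');w=cloud(s)
for v in range(262,340,4): print(v,[np.round(w[v,u],3).tolist() for u in (310,318,330)], s['img'][v,310])
s=snap('side','s4.png'); i=cv2.imread('pics/s4.png')[200:420,380:580]; cv2.imwrite('pics/s4z.png',cv2.resize(i,None,fx=2.7,fy=2.7))
"
```

```text
262 [[0.585, -0.191, 0.104], [0.588, -0.19, 0.103], [0.594, -0.189, 0.105]] [110 105  98]
266 [[0.585, -0.193, 0.104], [0.589, -0.193, 0.103], [0.594, -0.192, 0.104]] [109 103  97]
270 [[0.585, -0.195, 0.104], [0.589, -0.195, 0.103], [0.595, -0.194, 0.103]] [107 103  95]
274 [[0.585, -0.197, 0.103], [0.589, -0.196, 0.104], [0.595, -0.196, 0.103]] [109 103  97]
278 [[0.585, -0.199, 0.104], [0.589, -0.199, 0.104], [0.595, -0.198, 0.105]] [102  96  91]
282 [[0.585, -0.192, 0.125], [0.589, -0.192, 0.125], [0.594, -0.191, 0.125]] [85 82 75]
286 [[0.585, -0.192, 0.129], [0.589, -0.192, 0.128], [0.594, -0.191, 0.129]] [85 81 75]
290 [[0.585, -0.192, 0.133], [0.589, -0.192, 0.133], [0.593, -0.191, 0.133]] [85 82 75]
294 [[0.585, -0.192, 0.137], [0.589, -0.192, 0.136], [0.593, -0.191, 0.137]] [86 83 75]
298 [[0.586, -0.192, 0.141], [0.589, -0.191, 0.141], [0.593, -0.191, 0.141]] [85 83 75]
302 [[0.586, -0.192, 0.144], [0.589, -0.192, 0.143], [0.593, -0.191, 0.144]] [86 83 76]
306 [[0.586, -0.192, 0.146], [0.589, -0.191, 0.147], [0.593, -0.191, 0.147]] [86 83 77]
310 [[0.586, -0.192, 0.15], [0.589, -0.192, 0.149], [0.593, -0.191, 0.15]] [87 84 77]
314 [[0.586, -0.192, 0.152], [0.589, -0.192, 0.153], [0.593, -0.191, 0.153]] [88 85 77]
318 [[0.586, -0.192, 0.155], [0.589, -0.192, 0.155], [0.593, -0.192, 0.155]] [118 113 104]
322 [[0.586, -0.191, 0.161], [0.589, -0.194, 0.154], [0.592, -0.19, 0.16]] [41 39 38]
326 [[0.586, -0.192, 0.161], [0.589, -0.195, 0.155], [0.592, -0.191, 0.162]] [25 26 24]
330 [[0.586, -0.191, 0.165], [0.589, -0.197, 0.155], [0.592, -0.191, 0.164]] [21 21 23]
334 [[0.586, -0.191, 0.166], [0.589, -0.198, 0.155], [0.592, -0.191, 0.167]] [20 22 22]
338 [[0.586, -0.192, 0.168], [0.589, -0.199, 0.156], [0.592, -0.191, 0.169]] [21 20 20]
```

View pics/s4z.png

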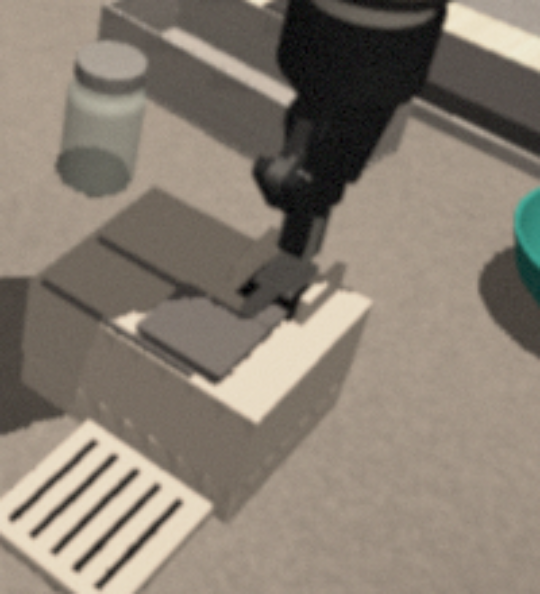

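carry_out --deltas '[[[0,6,0,0,0],[0,6,0,0,0],[0,0,0,0,0]]]'

```text
time_s: 6.78
position: [0.5894, -0.2017, 0.1005]
orientation: [[-0.001, 0.995, 0.099], [0.0, 0.099, -0.995], [-1.0, -0.001, -0.0]]
contact_force: [-0.7, 0.1, -0.4]
finger_gap: 0.003
```

```bash
python3 -c "
from h import *
s=snap('wrist','w5.png');w=cloud(s)
for v in range(262,330,4): print(v,[np.round(w[v,u],3).tolist() for u in (310,)], s['img'][v,310])
o=robot.get_obs();print(o['position'],o['contact_force'])
"
```

```text
262 [[0.584, -0.191, 0.09]] [19 18 20]
266 [[0.584, -0.193, 0.091]] [53 50 47]
270 [[0.585, -0.19, 0.103]] [98 93 88]
274 [[0.585, -0.192, 0.104]] [112 108 100]
278 [[0.585, -0.194, 0.104]] [107 102  94]
282 [[0.585, -0.192, 0.112]] [87 84 77]
286 [[0.585, -0.192, 0.117]] [87 85 77]
290 [[0.585, -0.192, 0.12]] [86 84 77]
294 [[0.585, -0.192, 0.123]] [86 83 76]
298 [[0.585, -0.192, 0.127]] [88 84 77]
302 [[0.585, -0.192, 0.131]] [87 85 78]
306 [[0.585, -0.192, 0.134]] [87 84 77]
310 [[0.585, -0.191, 0.138]] [87 85 77]
314 [[0.586, -0.192, 0.14]] [85 82 76]
318 [[0.586, -0.192, 0.142]] [118 112 104]
322 [[0.586, -0.191, 0.147]] [43 41 40]
326 [[0.586, -0.191, 0.149]] [24 24 25]
[ 0.58954264 -0.2016973   0.1008499 ] [0.36129264 0.25432398 0.9628571 ]
```

View pics/w5.png

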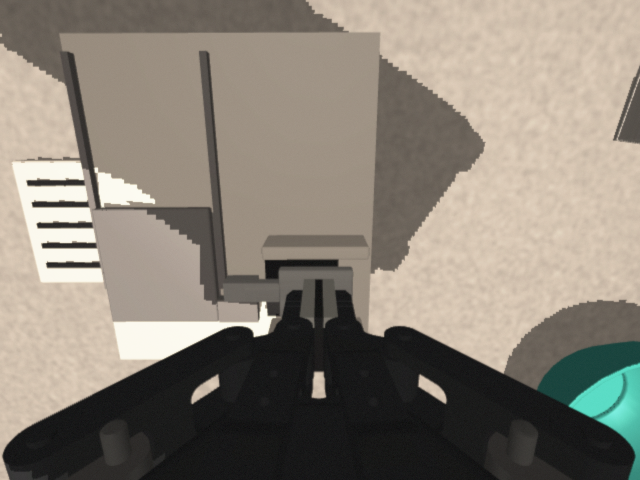

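carry_out --deltas '[[[0,5,0,0,0],[0,2,0,0,0],[0,0,0,0,0]]]'

```text
time_s: 7.2
position: [0.5898, -0.2018, 0.0942]
orientation: [[0.0, 0.995, 0.099], [-0.0, 0.099, -0.995], [-1.0, 0.0, 0.0]]
contact_force: [0.9, -0.3, 3.0]
finger_gap: 0.004
```

carry_out --deltas '[[[0,2,0,0,0],[0,2,0,0,0],[0,0,0,0,0]]]'

```text
time_s: 7.58
position: [0.5899, -0.2019, 0.0902]
orientation: [[0.0, 0.995, 0.099], [-0.0, 0.099, -0.995], [-1.0, 0.0, 0.0]]
contact_force: [0.7, -0.8, 5.5]
finger_gap: 0.001
```

carry_out --deltas '[[[0,2,0,0,0],[0,1.5,0,0,0],[0,0,0,0,0]]]'

```text
time_s: 7.95
position: [0.5902, -0.202, 0.0884]
orientation: [[0.002, 0.995, 0.099], [-0.001, 0.099, -0.995], [-1.0, 0.002, 0.001]]
contact_force: [-5.0, 1.3, 24.6]
finger_gap: 0.002
```

```bash
python3 -c "
from h import *
s=snap('wrist','w6.png');w=cloud(s)
for v in range(266,300,4): print(v,[np.round(w[v,u],3).tolist() for u in (310,)], s['img'][v,310])
o=robot.get_obs();print(o['position'],o['contact_force'])
"
```

```text
266 [[0.585, -0.181, 0.11]] [147 136 122]
270 [[0.585, -0.19, 0.093]] [85 81 76]
274 [[0.585, -0.191, 0.095]] [111 105  98]
278 [[0.586, -0.193, 0.095]] [104  99  92]
282 [[0.586, -0.193, 0.099]] [83 79 74]
286 [[0.586, -0.193, 0.103]] [84 82 74]
290 [[0.586, -0.193, 0.107]] [86 84 77]
294 [[0.586, -0.192, 0.112]] [83 80 73]
298 [[0.586, -0.192, 0.116]] [84 80 74]
[ 0.59013735 -0.20199368  0.08839302] [-4.30138087  1.42922856 24.31890025]
```

View pics/w6.png

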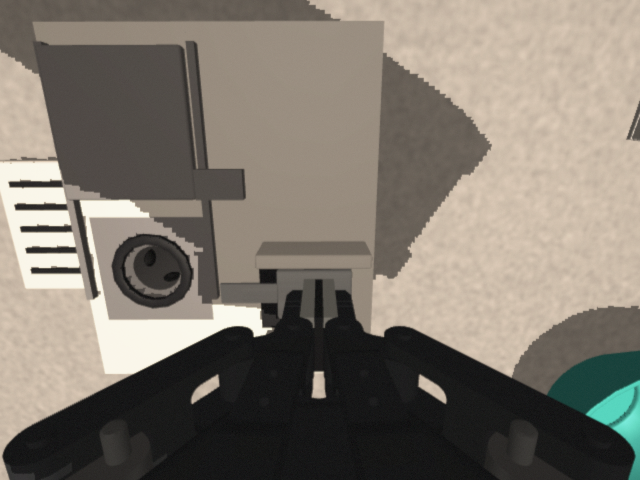

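The cover has sprung open (port ring visible at about 152,270). Retreat upward.

carry_out --deltas '[[[0,-6,0,0,0],[0,-30,0,0,0],[0,-60,0,0,0],[0,-60,0,0,0],[0,-30,0,0,0]]]'

```text
time_s: 8.62
position: [0.5899, -0.2018, 0.2755]
orientation: [[0.002, 0.995, 0.099], [-0.001, 0.099, -0.995], [-1.0, 0.002, 0.001]]
contact_force: [-0.2, 0.2, -0.0]
finger_gap: -0.002
```

Run:
```python
from h import *
s=snap('wrist','w7.png');w=cloud(s)
ok=(w[...,0]>.4)&(w[...,0]<.66)&(w[...,1]>-.28)&(w[...,1]<-.06)
g=s['img'].max(-1)
m=(ok&(w[...,2]>.0915)&(w[...,2]<.0945)&(g<70)).astype(np.uint8)
p=w[m>0]; d=np.hypot(p[:,0]-.5148,p[:,1]+.198); p=p[d<.022]
e=cv2.minAreaRect(p[:,:2].astype(np.float32)); print(len(p),e, np.median(p,0)); c,r=cv2.minEnclosingCircle(p[:,:2].astype(np.float32));print(c,r)
# stand/spout
T=np.load('top1.npy'); S=np.load('side1.npy')
for n,W in (('top',T),('side',S)):
    q=W[(W[...,2]>.150)&(W[...,2]<.185)]; q=q[(q[:,0]>.42)&(q[:,0]<.58)&(q[:,1]>.12)&(q[:,1]<.22)]
    mm=q[:,:2].mean(0); u,sv,vt=np.linalg.svd(q[:,:2]-mm); a=vt[0]*np.sign(-vt[0][0]); pr=(q[:,:2]-mm)@a
    print(n,len(q),mm,a,np.degrees(np.arctan2(-a[1],-a[0])),'ends',mm+a*np.percentile(pr,1),mm+a*np.percentile(pr,99),np.percentile(q[:,2],98),cv2.minAreaRect(q[:,:2].astype(np.float32)))
plan([.50,.16,.35],80,12,85)
```

```text
370 ((0.5150126218795776, -0.197626531124115), (0.03362942114472389, 0.033425506204366684), 88.81055450439453) [ 0.51390504 -0.19734346  0.09293737]
(0.5146762132644653, -0.19736500084400177) 0.01722274161875248
top 479 [0.48828739 0.16736473] [-0.93766489  0.34754071] -20.336967519294536 ends [0.53027501 0.15180224] [0.44677497 0.1827511 ] 0.176176664315 ((0.48946884274482727, 0.16789419949054718), (0.020106017589569092, 0.09243118017911911), 69.68329620361328)
side 506 [0.48783967 0.16216155] [-0.93300223  0.35987058] -21.092248294024962 ends [0.52800881 0.14666781] [0.44472844 0.17879009] 0.17488252569466553 ((0.4877534806728363, 0.16543510556221008), (0.01864536851644516, 0.09306932985782623), 68.74153900146484)
from [ 0.5903 -0.2021  0.2781] yaw 5.68 q [-0.46  0.43  0.35  1.48 -0.    1.01] t 8.675 F [-2.3  0.2  2.1]
[[85, -6.0, -4.5, -30.8, np.float64(-6.2)], [85, -6.0, -1.2, -31.0, np.float64(-6.2)], [85, -6.0, 2.3, -31.1, np.float64(-6.2)], [85, -6.0, 5.5, -30.6, np.float64(-6.2)], [85, -6.0, 8.8, -29.8, np.float64(-6.2)]]
[[85, -6.0, 12.0, -28.7, np.float64(-6.2)], [85, -6.0, 15.0, -27.2, np.float64(-6.2)], [85, -6.0, 17.9, -25.5, np.float64(-6.2)], [85, -5.9, 20.5, -23.3, np.float64(-6.2)], [85, -6.0, 22.9, -21.0, np.float64(-6.2)]]
[[85, -6.0, 25.1, -18.5, np.float64(-6.2)], [85, -6.0, 26.9, -15.6, np.float64(-6.2)]]
```

View pics/w7.png

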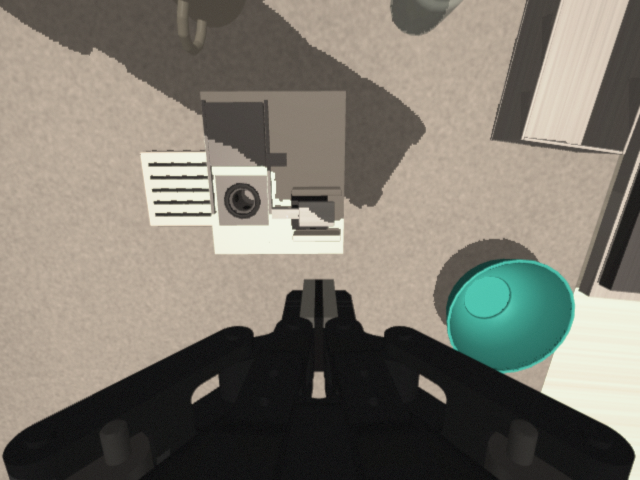

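Run:
```python
from h import *
plan([.563,.14,.30],69.6,10,85)
```

```text
from [ 0.5903 -0.2021  0.2781] yaw 5.68 q [-0.46  0.43  0.35  1.48 -0.    1.01] t 8.675 F [-2.3  0.2  2.1]
[[85, -2.2, 0.7, -34.3, np.float64(-6.4)], [85, -2.2, 4.5, -34.0, np.float64(-6.4)], [85, -2.2, 8.2, -33.3, np.float64(-6.4)], [85, -2.2, 11.9, -32.2, np.float64(-6.4)], [85, -2.2, 15.5, -30.7, np.float64(-6.4)]]
[[85, -2.2, 18.7, -28.7, np.float64(-6.4)], [85, -2.1, 21.8, -26.5, np.float64(-6.4)], [85, -2.2, 24.7, -23.9, np.float64(-6.4)], [85, -2.2, 27.1, -20.9, np.float64(-6.4)], [85, -2.2, 29.4, -17.9, np.float64(-6.4)]]
```

carry_out --deltas '[[[85,-2,1,-34,-6.4],[85,-2,4.5,-34,-6.4],[85,-2,8,-33.5,-6.4],[85,-2,12,-32,-6.4],[85,-2,15.5,-30.5,-6.4]]]'

```text
time_s: 9.3
position: [0.5759, -0.03, 0.2821]
orientation: [[-0.001, 0.789, 0.614], [0.0, 0.614, -0.789], [-1.0, -0.001, -0.001]]
contact_force: [-0.6, 0.3, 0.8]
finger_gap: 0.997
```

carry_out --deltas '[[[85,-2,19,-28.5,-6.4],[85,-2,22,-26.5,-6.4],[85,-2,24.5,-24,-6.4],[85,-2,27,-21,-6.4],[85,-2,29.5,-18,-6.4]]]'

```text
time_s: 9.93
position: [0.5623, 0.1411, 0.2921]
orientation: [[-0.001, 0.344, 0.939], [-0.0, 0.939, -0.344], [-1.0, -0.001, -0.001]]
contact_force: [-0.0, -0.5, -0.7]
finger_gap: 0.997
```

Run:
```python
from h import *
s=snap('wrist','w8.png');s=snap('wrist','w8.png');w=cloud(s); np.save('w8.npy',w)
o=robot.get_obs();print(o['position'],o['orientation'])
q=w[(w[...,2]>.150)&(w[...,2]<.185)]; q=q[(q[:,0]>.42)&(q[:,0]<.58)&(q[:,1]>.12)&(q[:,1]<.22)]
print(len(q),cv2.minAreaRect(q[:,:2].astype(np.float32)))
q=w[(w[...,2]>.064)&(w[...,2]<.075)&(w[...,0]>.47)&(w[...,0]<.61)&(w[...,1]>.10)&(w[...,1]<.31)]
print('stand',len(q),cv2.minAreaRect(q[:,:2].astype(np.float32)))
```

```text
[0.56214772 0.14261961 0.29216874] [[-1.15080798e-03  3.42032208e-01  9.39687525e-01]
 [ 4.25011515e-04  9.39688229e-01 -3.42031944e-01]
 [-9.99999248e-01  5.76492612e-06 -1.22676834e-03]]
3031 ((0.4887915253639221, 0.1681572049856186), (0.01964515820145607, 0.09333077073097229), 70.07830810546875)
stand 10052 ((0.5341614484786987, 0.2035643309354782), (0.1705348789691925, 0.0802319347858429), 83.76425170898438)
```

View pics/w8.png

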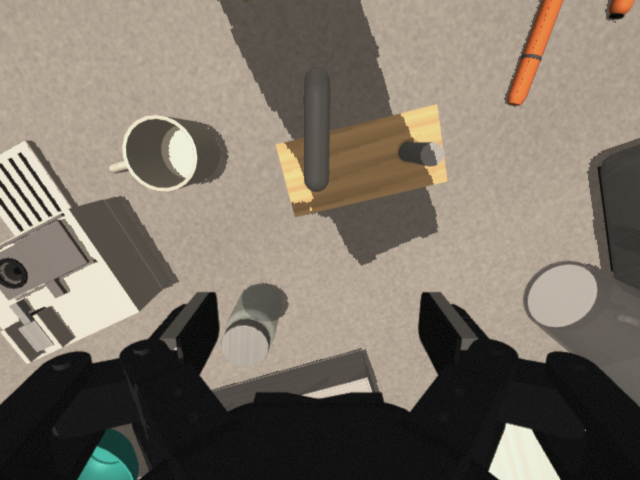

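Run:
```python
from h import *
w=np.load('w8.npy'); o=robot.get_obs(); p=np.array(o['position']); R=np.array(o['orientation'])
t=(w-p)@R*1000
for v,u in [(294,205),(300,210),(310,210),(330,200),(345,190),(294,430),(300,425),(310,425),(398,320),(405,320),(420,320),(450,320),(475,320),(410,270),(345,460),(360,60)]: print(v,u,np.round(t[v,u]))
```

```text
294 205 [-23. -44. -11.]
300 210 [-25. -42.  -9.]
310 210 [-27. -42.  -6.]
330 200 [-39. -42.  -5.]
345 190 [-48. -42.  -5.]
294 430 [-24.  45. -12.]
300 425 [-24.  43.  -9.]
310 425 [-25.  43.  -5.]
398 320 [-78.   1. -10.]
405 320 [-82.   1. -11.]
420 320 [-87.   1. -12.]
450 320 [-94.   1. -12.]
475 320 [-100.    1.  -12.]
410 270 [-83. -10. -11.]
345 460 [-55.  44.  -9.]
360 60 [-69. -68. -13.]
```

Run:
```python
from h import *
plan([.5285,.154,.292],70,2,85)
```

```text
from [0.5621 0.1426 0.2922] yaw 70.0 q [0.11 0.35 0.26 1.48 0.   0.46] t 10.025 F [-0.5  0.1 -0. ]
[[85, 0.1, -0.4, -17.8, np.float64(-0.0)], [85, 0.1, -0.4, -17.7, np.float64(-0.0)]]
```

carry_out --deltas '[[[85,0,0,-18,0],[85,0,0,-17.5,0],[85,50,0,0,0],[85,50,0,0,0],[85,0,0,0,0]]]'

```text
time_s: 10.65
position: [0.5273, 0.1516, 0.1899]
orientation: [[-0.007, 0.348, 0.937], [-0.001, 0.937, -0.348], [-1.0, -0.003, -0.006]]
contact_force: [-1.0, -0.3, 1.2]
finger_gap: 0.994
```

Run:
```python
from h import *
s=snap('wrist','w9.png')
plan([.5285,.154,.11],70,2,85)
```

```text
from [0.5288 0.1519 0.1925] yaw 69.62 q [ 0.13  0.32 -0.06  1.19 -0.    0.49] t 10.7 F [0.1 0.4 2.1]
[[85, 41.3, 0.9, -0.5, np.float64(-0.2)], [85, 41.2, 1.0, -0.6, np.float64(-0.2)]]
```

View pics/w9.png

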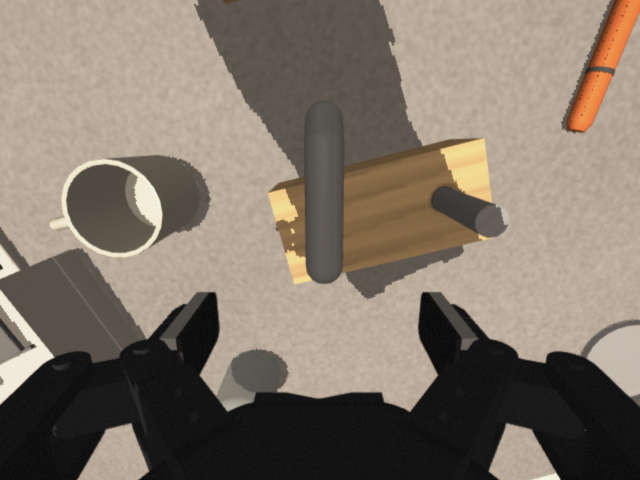

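carry_out --deltas '[[[85,20,2,0,0],[85,20,0,0,0],[85,20,0,0,0],[85,20,0,0,0],[85,0,0,0,0]]]'

```text
time_s: 11.32
position: [0.531, 0.1541, 0.1138]
orientation: [[0.001, 0.348, 0.938], [0.0, 0.938, -0.348], [-1.0, 0.0, 0.0]]
contact_force: [0.2, 0.2, 0.3]
finger_gap: 0.993
```

Run:
```python
from h import *
s=snap('wrist','w10.png');w=cloud(s)
plan([.5285,.154,.11],70,2,85)
q=w[(w[...,2]>.150)&(w[...,2]<.185)]; q=q[(q[:,0]>.42)&(q[:,0]<.505)&(q[:,1]>.12)&(q[:,1]<.22)]
print(len(q),cv2.minAreaRect(q[:,:2].astype(np.float32)))
```

```text
from [0.5313 0.1542 0.1144] yaw 69.65 q [ 0.14  0.37 -0.21  0.99 -0.    0.49] t 11.375 F [0.6 0.3 0. ]
[[85, 2.2, -0.6, -1.3, np.float64(-0.2)], [85, 2.2, -0.6, -1.2, np.float64(-0.2)]]
15458 ((0.47627872228622437, 0.17262797057628632), (0.019899187609553337, 0.06735791265964508), 70.03851318359375)
```

View pics/w10.png

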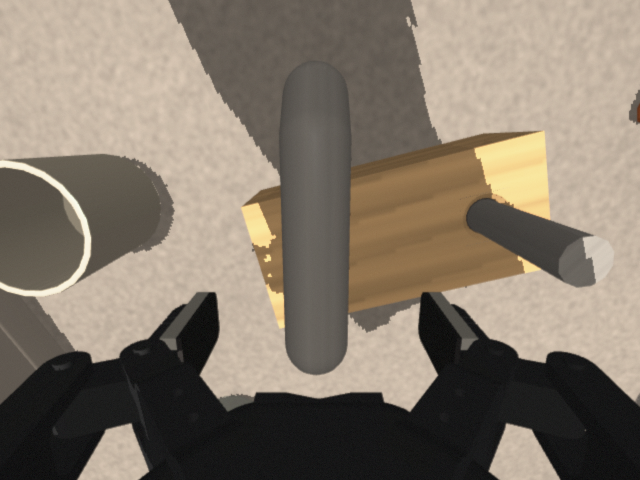

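carry_out --deltas '[[[85,4,-1,-2.5,-0.4],[40,0,0,0,0],[20,0,0,0,0],[12,0,0,0,0],[12,0,0,0,0]]]' --newtons 25

```text
time_s: 12.0
position: [0.5277, 0.1543, 0.1088]
orientation: [[0.0, 0.341, 0.94], [0.0, 0.94, -0.341], [-1.0, 0.0, 0.0]]
contact_force: [-0.4, 1.0, 2.4]
finger_gap: 0.225
```

carry_out --deltas '[[[10,0,0,0,0],[10,0,0,0,0],[10,0,0,0,0],[10,0,0,0,0]]]' --newtons 80

```text
time_s: 12.5
position: [0.5278, 0.1543, 0.1089]
orientation: [[0.001, 0.341, 0.94], [0.0, 0.94, -0.341], [-1.0, 0.0, 0.0]]
contact_force: [-0.0, 2.0, 5.0]
finger_gap: 0.21
```

Run:
```python
from h import *
s=snap('wrist','w11.png');w=cloud(s)
plan([.5285,.154,.11],70,2,85)
q=w[(w[...,2]>.150)&(w[...,2]<.185)]; q=q[(q[:,0]>.42)&(q[:,0]<.505)&(q[:,1]>.12)&(q[:,1]<.22)]
print(len(q),cv2.minAreaRect(q[:,:2].astype(np.float32)))
```

```text
from [0.5278 0.1543 0.1089] yaw 70.08 q [ 0.14  0.37 -0.23  0.98  0.    0.48] t 12.55 F [-0.4  1.   4.9]
[[85, -0.5, -0.0, 0.4, np.float64(0.0)], [85, -0.6, -0.1, 0.4, np.float64(0.0)]]
17808 ((0.48551473021507263, 0.1637343168258667), (0.03917766362428665, 0.08873100578784943), 45.56040954589844)
```

View pics/w11.png

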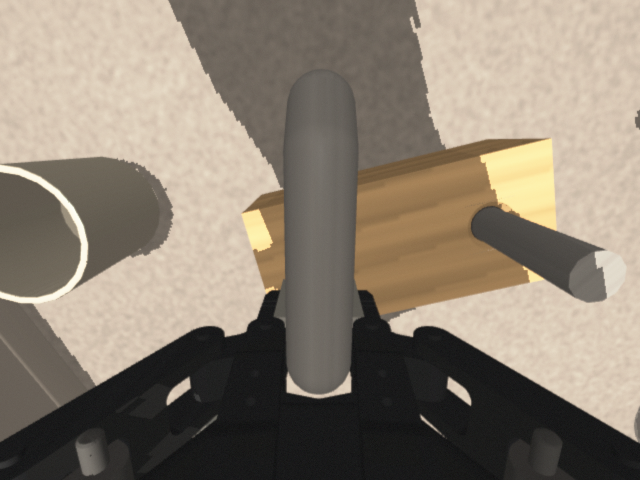

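carry_out --deltas '[[[10,-10,0,0,0],[10,-25,0,0,0],[10,-30,0,0,0],[10,-35,0,0,0],[10,-30,0,0,0]]]'

```text
time_s: 13.18
position: [0.5272, 0.154, 0.2403]
orientation: [[-0.0, 0.341, 0.94], [-0.0, 0.94, -0.341], [-1.0, -0.0, 0.0]]
contact_force: [0.3, 0.0, -0.9]
finger_gap: 0.215
```

Run:
```python
from h import *
s=snap('wrist','w12.png');w=cloud(s)
o=robot.get_obs(); p=np.array(o['position']); R=np.array(o['orientation']);t=(w-p)@R*1000
z=t[...,0]; m=(t[...,2]<-14)&(t[...,2]>-90)&(abs(t[...,1])<22)&(z>-75)&(z<-45)
q=t[m]; print(o['contact_force'],o['finger_gap'],len(q),cv2.minAreaRect(q[:,1:].astype(np.float32)), q.min(0),q.max(0), np.percentile(q[:,0],[2,50]))
for lo in range(-85,-14,10):
    k=q[(q[:,2]>lo)&(q[:,2]<=lo+10)]; print(lo,np.round([k[:,1].min(),k[:,1].max(),k[:,0].min()],1))
s=snap('side','s12.png'); cv2.imwrite('pics/s12z.png',cv2.resize(cv2.imread('pics/s12.png')[100:320,220:440],None,fx=2.7,fy=2.7)); np.save('s12.npy',cloud(s))
plan([.45,0,.26],90,8,10)
```

```text
[-1.40700255 -0.6468964   2.44806777] 0.21297310822634344 20444 ((-0.7587051391601562, -50.01588821411133), (72.00132751464844, 42.48549270629883), 89.95773315429688) [-74.99629466 -21.97703064 -86.01789344] [-45.00157913  20.50873246 -14.01441076] [-73.81124253 -59.65302634]
-85 [-10.1   8.7 -57. ]
-75 [-10.6   9.2 -62.1]
-65 [-10.5   9.1 -62.5]
-55 [-10.7   9.  -62.8]
-45 [-10.6   9.  -62.9]
-35 [-10.8   8.9 -63.5]
-25 [-22.   20.5 -75. ]
-15 [-20.4  17.7 -74.7]
from [0.5284 0.1542 0.2418] yaw 70.07 q [ 0.14  0.3   0.05  1.31 -0.    0.48] t 13.275 F [ 0.5 -0.1 -1.5]
[[10, -2.3, -21.5, -2.6, np.float64(-2.5)], [10, -2.3, -21.3, -3.6, np.float64(-2.5)], [10, -2.2, -21.1, -4.5, np.float64(-2.5)], [10, -2.3, -21.0, -5.5, np.float64(-2.5)], [10, -2.3, -20.6, -6.3, np.float64(-2.5)]]
[[10, -2.3, -20.4, -7.2, np.float64(-2.5)], [10, -2.3, -20.1, -8.2, np.float64(-2.5)], [10, -2.2, -19.6, -8.9, np.float64(-2.5)]]
```

View pics/w12.png

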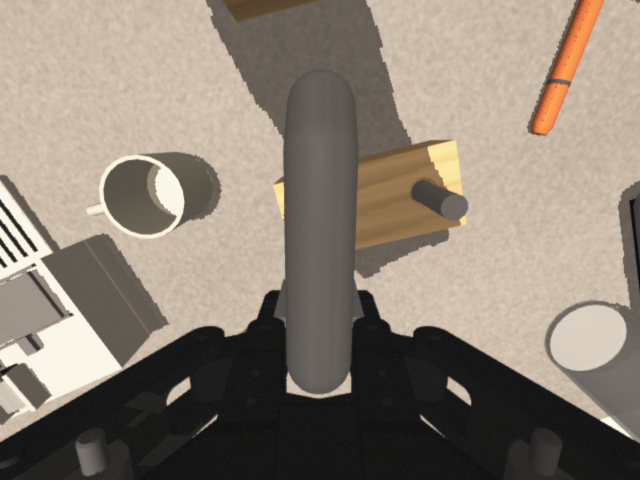

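View pics/s12z.png

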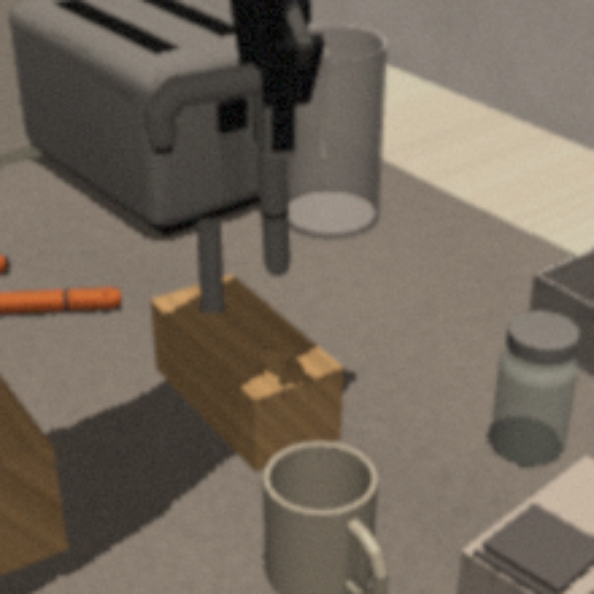

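Run:
```python
from h import *
W=np.load('s12.npy')
from scipy.optimize import least_squares
o=robot.get_obs();print(o['position'])
for lo in (.155,.17,.185,.2):
    q=W[(W[...,2]>lo)&(W[...,2]<lo+.015)]; q=q[(abs(q[:,0]-.528)<.025)&(abs(q[:,1]-.154)<.025)][:,:2]
    r=least_squares(lambda c:np.hypot(*(q-c).T)-.010,[.528,.154],loss='soft_l1',f_scale=.001); print(lo,len(q),r.x,r.cost)
plan([.5147,-.1978,.238],95.9,12,10)
```

```text
[0.52844006 0.15419092 0.24175613]
0.155 60 [0.5306744  0.15419183] 2.1347277814703992e-05
0.17 65 [0.52970859 0.15424817] 1.8830083358962163e-05
0.185 67 [0.52908716 0.1545099 ] 2.38264790725298e-05
0.2 77 [0.52858728 0.15421634] 2.2813954581465173e-05
from [0.5284 0.1542 0.2418] yaw 70.07 q [ 0.14  0.3   0.05  1.31 -0.    0.48] t 13.275 F [ 0.5 -0.1 -1.5]
[[10, 0.3, -28.0, 8.9, np.float64(-2.2)], [10, 0.3, -28.3, 7.9, np.float64(-2.2)], [10, 0.3, -28.5, 6.7, np.float64(-2.2)], [10, 0.4, -28.8, 5.7, np.float64(-2.2)], [10, 0.3, -29.0, 4.5, np.float64(-2.2)]]
[[10, 0.3, -29.2, 3.4, np.float64(-2.2)], [10, 0.3, -29.3, 2.3, np.float64(-2.2)], [10, 0.3, -29.3, 1.2, np.float64(-2.2)], [10, 0.3, -29.3, 0.0, np.float64(-2.2)], [10, 0.3, -29.4, -1.0, np.float64(-2.2)]]
[[10, 0.3, -29.2, -2.3, np.float64(-2.2)], [10, 0.4, -29.2, -3.3, np.float64(-2.2)]]
```

carry_out --deltas '[[[10,0.3,-28,9,-2.2],[10,0.3,-28.5,8,-2.2],[10,0.3,-28.5,6.5,-2.2],[10,0.3,-29,5.5,-2.2],[10,0.3,-29,4.5,-2.2]]]'

```text
time_s: 13.9
position: [0.5209, 0.0062, 0.2365]
orientation: [[-0.001, 0.154, 0.988], [-0.0, 0.988, -0.154], [-1.0, -0.0, -0.001]]
contact_force: [1.2, 0.4, -1.0]
finger_gap: 0.212
```

carry_out --deltas '[[[10,0.3,-29,3.5,-2.2],[10,0.3,-29.5,2.5,-2.2],[10,0.3,-29.5,1,-2.2],[10,0.3,-29.5,0,-2.2],[10,0.3,-29.5,-1,-2.2]]]'

```text
time_s: 14.52
position: [0.5153, -0.1409, 0.235]
orientation: [[-0.001, -0.037, 0.999], [0.0, 0.999, 0.037], [-1.0, 0.0, -0.001]]
contact_force: [-0.6, 0.5, -1.6]
finger_gap: 0.212
```

carry_out --deltas '[[[10,0.3,-29,-2.5,-2.2],[10,0.3,-29,-3.5,-2.2],[10,0,0,0,0]]]'

```text
time_s: 14.9
position: [0.5126, -0.1996, 0.2341]
orientation: [[-0.002, -0.111, 0.994], [0.0, 0.994, 0.111], [-1.0, 0.001, -0.001]]
contact_force: [-0.2, 0.8, -2.0]
finger_gap: 0.214
```

```bash
cat >> h.py <<'E'
def stem(s,guess,zs):
    from scipy.optimize import least_squares
    W=cloud(s); 
    for lo in zs:
        q=W[(W[...,2]>lo)&(W[...,2]<lo+.012)]; q=q[np.hypot(q[:,0]-guess[0],q[:,1]-guess[1])<.022][:,:2]
        if len(q)<15: print(lo,len(q)); continue
        r=least_squares(lambda c:np.hypot(*(q-c).T)-.010,guess,loss='soft_l1',f_scale=.001); print('%.3f'%lo,len(q),np.round(r.x,4))
E
python3 - <<'E'
from h import *
s=snap('side','s13.png'); s=snap('side','s13.png')
cv2.imwrite('pics/s13z.png',cv2.resize(cv2.imread('pics/s13.png')[180:440,340:600],None,fx=2.3,fy=2.3))
plan([.5147,-.1978,.238],95.9,2,10)
stem(s,[.515,-.198],[.146,.158,.17,.182,.194])
w=cloud(s); g=s['img'].max(-1)
m=(w[...,2]>.0915)&(w[...,2]<.0945)&(g<75)&(np.hypot(w[...,0]-.5147,w[...,1]+.1978)<.024)
p=w[m]; print(len(p)); print(cv2.minEnclosingCircle(p[:,:2].astype(np.float32)),cv2.minAreaRect(p[:,:2].astype(np.float32)))
E
```

```text
from [ 0.5128 -0.198   0.2345] yaw 96.42 q [-0.52  0.3   0.03  1.3   0.   -0.63] t 15.0 F [ 0.8  0.5 -0.8]
[[10, -1.7, -0.0, 1.0, np.float64(0.3)], [10, -1.8, -0.0, 0.9, np.float64(0.3)]]
0.146 79 [ 0.5141 -0.1985]
0.158 88 [ 0.5137 -0.1985]
0.170 91 [ 0.513  -0.1985]
0.182 100 [ 0.5125 -0.1988]
0.194 98 [ 0.5124 -0.1988]
146
((0.5140005350112915, -0.1954668164253235), 0.021264472976326942) ((0.5133565068244934, -0.19656088948249817), (0.03647274896502495, 0.035003043711185455), 70.78804779052734)
```

View pics/s13z.png

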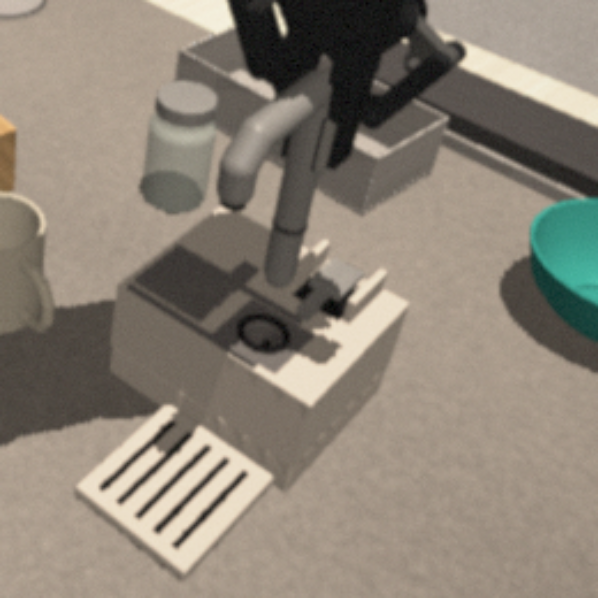

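carry_out --deltas '[[[10,10,1.5,-0.3,0.5],[10,15,0,0,0],[10,12,0,0,0],[10,0,0,0,0]]]'

```text
time_s: 15.5
position: [0.5122, -0.1961, 0.1972]
orientation: [[-0.001, -0.104, 0.995], [0.001, 0.995, 0.104], [-1.0, 0.001, -0.001]]
contact_force: [0.1, -0.1, -0.8]
finger_gap: 0.215
```

Run:
```python
from h import *
s=snap('side','s14.png')
cv2.imwrite('pics/s14z.png',cv2.resize(cv2.imread('pics/s14.png')[240:400,380:560],None,fx=3.4,fy=3.4))
plan([.5147,-.1978,.198],95.9,1,10)
stem(s,[.515,-.198],[.11,.122,.134,.146,.158])
```

```text
from [ 0.5126 -0.1964  0.1978] yaw 95.99 q [-0.51  0.31 -0.05  1.2  -0.   -0.62] t 15.55 F [ 0.5  0.1 -1.7]
[[10, -0.2, -1.6, 2.0, np.float64(0.1)]]
0.110 77 [ 0.5137 -0.1959]
0.122 78 [ 0.5131 -0.196 ]
0.134 81 [ 0.5128 -0.1961]
0.146 90 [ 0.512  -0.1964]
0.158 87 [ 0.5119 -0.1962]
```

View pics/s14z.png

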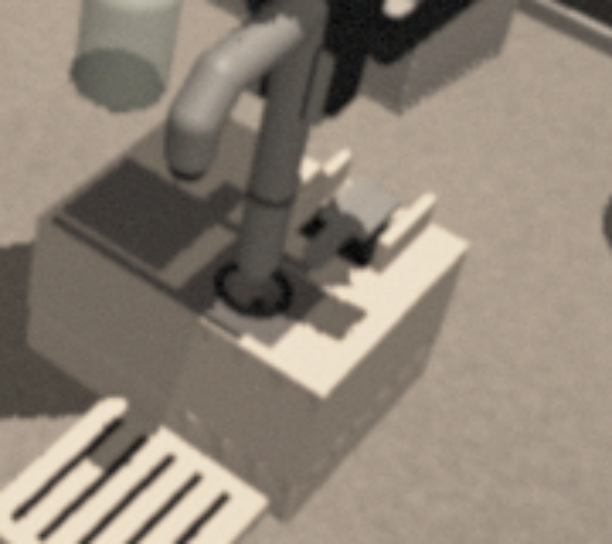

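carry_out --deltas '[[[10,6,-1,0.3,0],[10,6,0,0.3,0],[10,6,0,0,0],[10,0,0,0,0]]]'

```text
time_s: 16.05
position: [0.5132, -0.1976, 0.1796]
orientation: [[-0.001, -0.104, 0.995], [0.0, 0.995, 0.104], [-1.0, 0.001, -0.001]]
contact_force: [-0.6, 0.2, -1.3]
finger_gap: 0.213
```

carry_out --deltas '[[[10,4,0,0.5,0],[10,4,0,0.5,0],[10,0,0,0,0]]]'

```text
time_s: 16.42
position: [0.5143, -0.1975, 0.1717]
orientation: [[-0.001, -0.104, 0.995], [0.0, 0.995, 0.104], [-1.0, 0.0, -0.0]]
contact_force: [0.2, 0.0, -1.3]
finger_gap: 0.215
```

Run:
```python
from h import *
s=snap('side','s15.png')
cv2.imwrite('pics/s15z.png',cv2.resize(cv2.imread('pics/s15.png')[240:400,380:560],None,fx=3.4,fy=3.4))
plan([.5147,-.1978,.198],95.9,1,10)
stem(s,[.515,-.198],[.098,.11,.122,.134,.146,.158])
```

```text
from [ 0.5143 -0.1976  0.172 ] yaw 95.98 q [-0.51  0.33 -0.1   1.14 -0.   -0.62] t 16.475 F [-0.2 -0.1 -1.6]
[[10, -26.0, -0.2, 0.4, np.float64(0.1)]]
0.098 78 [ 0.515  -0.1974]
0.110 77 [ 0.5148 -0.1976]
0.122 85 [ 0.514  -0.1976]
0.134 84 [ 0.5136 -0.1978]
0.146 85 [ 0.5132 -0.1978]
0.158 89 [ 0.5127 -0.1979]
```

View pics/s15z.png

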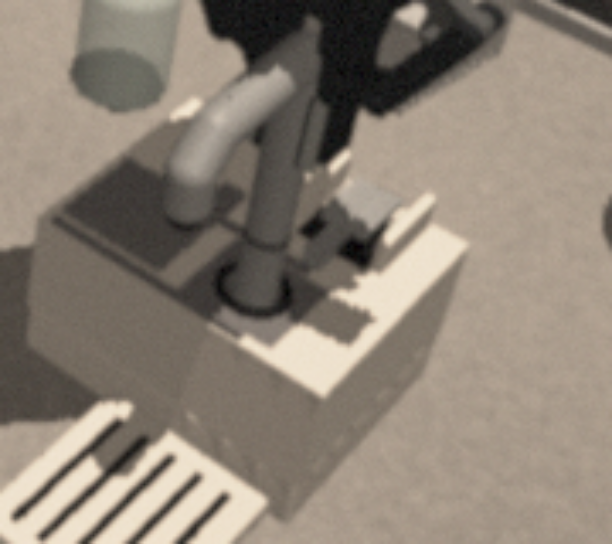

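carry_out --deltas '[[[10,3,0,-0.8,0],[10,3,0,0,0],[10,0,0,0,0]]]'

```text
time_s: 16.85
position: [0.5135, -0.1977, 0.1659]
orientation: [[-0.0, -0.104, 0.995], [0.0, 0.995, 0.104], [-1.0, 0.0, -0.0]]
contact_force: [0.2, -0.5, -0.7]
finger_gap: 0.214
```

carry_out --deltas '[[[10,3,0,0,0],[10,2,0,0,0],[10,0,0,0,0]]]'

```text
time_s: 17.23
position: [0.5136, -0.1977, 0.161]
orientation: [[-0.0, -0.104, 0.995], [0.0, 0.995, 0.104], [-1.0, 0.0, -0.0]]
contact_force: [-0.2, 0.2, -1.4]
finger_gap: 0.21
```

carry_out --deltas '[[[10,2.5,0,0.3,0],[10,2.5,0,0,0],[10,0,0,0,0]]]'

```text
time_s: 17.6
position: [0.5138, -0.1976, 0.1557]
orientation: [[-0.001, -0.104, 0.995], [0.0, 0.995, 0.104], [-1.0, 0.0, -0.001]]
contact_force: [0.9, -0.4, -4.6]
finger_gap: 0.213
```

carry_out --deltas '[[[10,2.5,0,0.3,0],[10,2,0,0,0],[10,0,0,0,0]]]'

```text
time_s: 17.98
position: [0.514, -0.1976, 0.1511]
orientation: [[-0.001, -0.104, 0.995], [0.0, 0.995, 0.104], [-1.0, 0.0, -0.001]]
contact_force: [-0.2, -0.5, -3.8]
finger_gap: 0.213
```

Run:
```python
from h import *
s=snap('side','s16.png')
cv2.imwrite('pics/s16z.png',cv2.resize(cv2.imread('pics/s16.png')[240:400,380:560],None,fx=3.4,fy=3.4))
plan([.5147,-.1978,.198],95.9,1,10)
stem(s,[.515,-.198],[.098,.11,.122,.134,.146,.158])
w=cloud(s);o=robot.get_obs();print(o['wrist_torque'])
```

```text
from [ 0.5141 -0.1976  0.1512] yaw 95.98 q [-0.51  0.34 -0.14  1.09 -0.   -0.62] t 18.025 F [-0.5 -0.4 -5.1]
[[10, -46.8, -0.3, 0.6, np.float64(0.1)]]
0.098 75 [ 0.5139 -0.1978]
0.110 80 [ 0.5133 -0.1974]
0.122 83 [ 0.513  -0.1978]
0.134 81 [ 0.5127 -0.198 ]
0.146 83 [ 0.5121 -0.1982]
0.158 129 [ 0.5115 -0.2036]
[-0.01039178  0.02923654  0.01810451]
```

View pics/s16z.png

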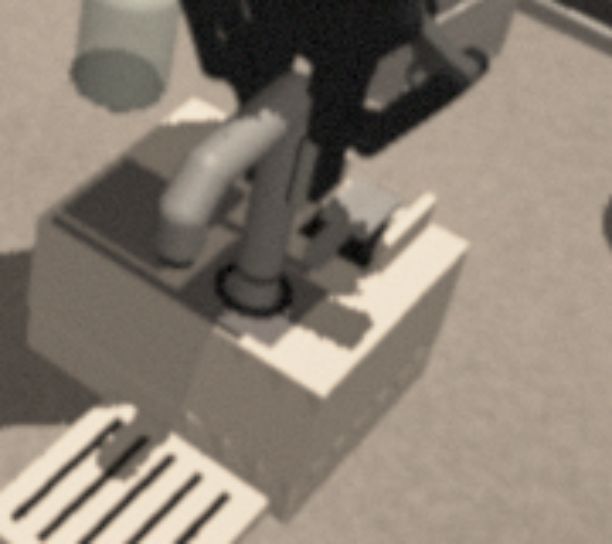

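carry_out --deltas '[[[10,2,0,0.3,0],[10,2,0,0.3,0],[10,0,0,0,0]]]'

```text
time_s: 18.4
position: [0.5146, -0.1975, 0.1471]
orientation: [[-0.001, -0.104, 0.995], [0.0, 0.995, 0.104], [-1.0, 0.0, -0.001]]
contact_force: [-0.8, -0.0, -4.8]
finger_gap: 0.212
```

carry_out --deltas '[[[10,2,0,0.3,0],[10,2,0,0,0],[10,0,0,0,0]]]'

```text
time_s: 18.77
position: [0.5148, -0.1974, 0.1431]
orientation: [[-0.001, -0.104, 0.995], [0.0, 0.995, 0.104], [-1.0, 0.0, -0.001]]
contact_force: [-2.6, 0.1, -4.3]
finger_gap: 0.212
```

Run:
```python
from h import *
s=snap('side','s17.png')
cv2.imwrite('pics/s17z.png',cv2.resize(cv2.imread('pics/s17.png')[240:400,380:560],None,fx=3.4,fy=3.4))
plan([.5147,-.1978,.198],95.9,1,10)
stem(s,[.515,-.198],[.098,.11,.122,.134,.146])
```

```text
from [ 0.5148 -0.1975  0.1431] yaw 95.98 q [-0.51  0.35 -0.16  1.07 -0.   -0.62] t 18.825 F [-1.7  0.2 -5.9]
[[10, -54.9, -0.3, -0.2, np.float64(0.1)]]
0.098 81 [ 0.514  -0.1976]
0.110 77 [ 0.5136 -0.1978]
0.122 83 [ 0.5135 -0.1978]
0.134 79 [ 0.5128 -0.1979]
0.146 117 [ 0.5121 -0.202 ]
```

View pics/s17z.png

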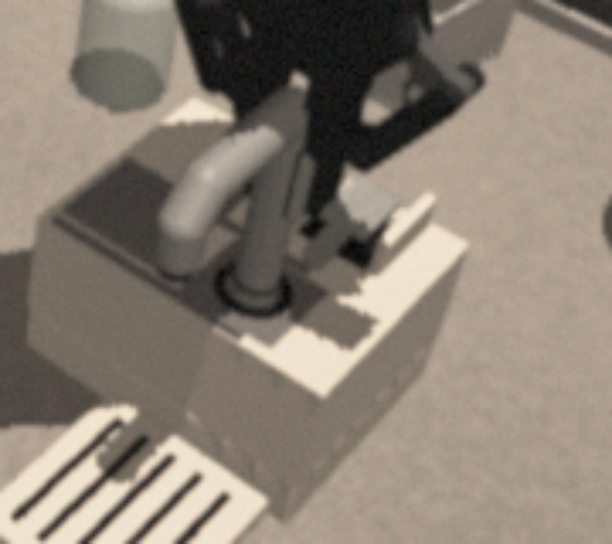

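carry_out --deltas '[[[10,2,0,0,0],[10,1.5,0,0,0],[10,0,0,0,0]]]'

```text
time_s: 19.2
position: [0.5149, -0.1975, 0.1398]
orientation: [[-0.0, -0.104, 0.995], [0.0, 0.995, 0.104], [-1.0, 0.0, -0.0]]
contact_force: [-2.5, 0.2, -2.2]
finger_gap: 0.214
```

carry_out --deltas '[[[10,1,0,0,0],[10,0,0,0,0]]]'

```text
time_s: 19.45
position: [0.5151, -0.1976, 0.139]
orientation: [[-0.0, -0.104, 0.995], [0.0, 0.995, 0.104], [-1.0, 0.0, -0.0]]
contact_force: [-3.7, 0.8, 0.5]
finger_gap: 0.208
```

carry_out --deltas '[[[10,1,0,0,0],[10,0,0,0,0]]]'

```text
time_s: 19.7
position: [0.5154, -0.1977, 0.1388]
orientation: [[0.001, -0.104, 0.995], [-0.001, 0.995, 0.104], [-1.0, -0.001, 0.001]]
contact_force: [-5.4, 3.0, 11.8]
finger_gap: 0.211
```

carry_out --deltas '[[[10,1,0,0,0],[10,0,0,0,0]]]'

```text
time_s: 19.95
position: [0.5157, -0.1978, 0.1388]
orientation: [[0.002, -0.104, 0.995], [-0.001, 0.995, 0.104], [-1.0, -0.001, 0.002]]
contact_force: [-6.3, 3.3, 22.8]
finger_gap: 0.215
```

Run:
```python
from h import *
s=snap('side','s18.png')
cv2.imwrite('pics/s18z.png',cv2.resize(cv2.imread('pics/s18.png')[240:400,380:560],None,fx=3.4,fy=3.4))
plan([.5147,-.1978,.198],95.9,1,10)
stem(s,[.515,-.198],[.098,.11,.122,.134,.146])
```

```text
from [ 0.5157 -0.1978  0.1388] yaw 95.98 q [-0.51  0.35 -0.17  1.05  0.   -0.62] t 20.0 F [-6.2  2.7 22.9]
[[10, -59.2, 0.1, -1.0, np.float64(0.1)]]
0.098 74 [ 0.5146 -0.1977]
0.110 81 [ 0.5141 -0.1979]
0.122 81 [ 0.5138 -0.1981]
0.134 80 [ 0.5133 -0.1984]
0.146 124 [ 0.5131 -0.2041]
```

View pics/s18z.png

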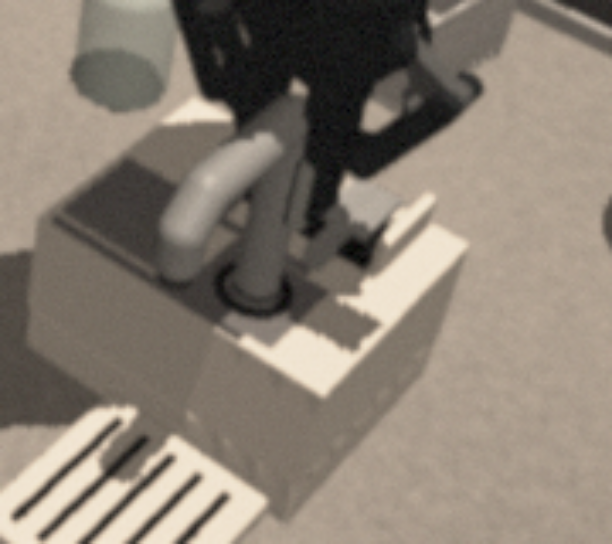

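carry_out --deltas '[[[10,-1.5,0,-0.5,0],[10,0,0,0,0]]]'

```text
time_s: 20.25
position: [0.5149, -0.1977, 0.139]
orientation: [[0.001, -0.104, 0.995], [-0.0, 0.995, 0.104], [-1.0, -0.0, 0.001]]
contact_force: [-3.0, 1.3, 8.5]
finger_gap: 0.215
```

```bash
cat >> h.py <<'E'
def arm(s):
    w=cloud(s); c=np.array([.5147,-.1978])
    d=w[...,:2]-c; a=np.array([-np.cos(np.radians(5.9)),-np.sin(np.radians(5.9))]); al=d@a; pe=d@np.array([-a[1],a[0]])
    m=(w[...,2]>.175)&(w[...,2]<.215)&(al>.015)&(al<.1)&(abs(pe)<.03)
    q=w[m]; r=cv2.minAreaRect(q[:,:2].astype(np.float32)); print('arm',len(q),r)
    # centreline by slices
    L=[]
    for lo in np.arange(.02,.08,.01):
        k=m&(al>lo)&(al<lo+.01)
        if k.sum()>20: L.append((lo+.005,(pe[k].min()+pe[k].max())/2,np.percentile(w[k][:,2],97)))
    L=np.array(L);print(np.round(L*1000,1)); f=np.polyfit(L[:,0],L[:,1],1); print('yaw err deg (+ = arm to +perp)',np.degrees(np.arctan(f[0])))
E
python3 - <<'E'
from h import *
s=snap('wrist','w18.png'); arm(s); s=snap('side'); arm(s); s=snap('top','t18.png'); arm(s)
print(robot.get_obs()['contact_force'])
E
```

```text
arm 20312 ((0.46325135231018066, -0.20371349155902863), (0.07354743033647537, 0.043248970061540604), 5.891363143920898)
[[ 25.    0.6 205. ]
 [ 35.    0.5 204.6]
 [ 45.    0.5 204.3]
 [ 55.    0.3 203.9]
 [ 65.    0.3 203.6]
 [ 75.    0.3 201.7]]
yaw err deg (+ = arm to +perp) -0.3813388552421722
arm 854 ((0.4625556766986847, -0.2036687135696411), (0.07487427443265915, 0.04297460615634918), 6.01835823059082)
[[ 25.    1.7 204.6]
 [ 35.    1.1 204. ]
 [ 45.    0.9 204.1]
 [ 55.    1.6 203.9]
 [ 65.    0.9 202.9]
 [ 75.    0.3 200.7]]
yaw err deg (+ = arm to +perp) -1.1346037305618821
arm 0 ((0.0, 0.0), (0.0, 0.0), 0.0)
[]Traceback (most recent call last):
  File "<stdin>", line 2, in <module>
  File "h.py", line 45, in arm
    L=np.array(L);print(np.round(L*1000,1)); f=np.polyfit(L[:,0],L[:,1],1); print('yaw err deg (+ = arm to +perp)',np.degrees(np.arctan(f[0])))
                                                          ~^^^^^
IndexError: too many indices for array: array is 1-dimensional, but 2 were indexed
```

View pics/w18.png

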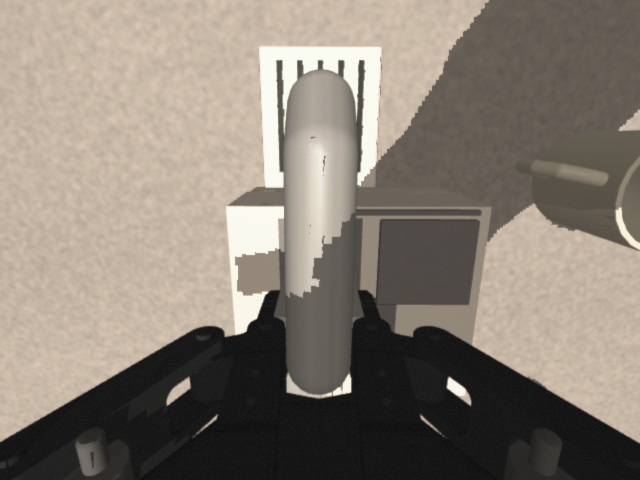

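carry_out --deltas '[[[25,0,0,0,0],[45,0,0,0,0],[85,0,0,0,0],[85,0,0,0,0],[85,0,0,0,0]]]'

```text
time_s: 21.02
position: [0.5147, -0.1976, 0.1386]
orientation: [[0.0, -0.104, 0.995], [-0.0, 0.995, 0.104], [-1.0, -0.0, 0.0]]
contact_force: [0.1, 0.0, 0.5]
finger_gap: 0.998
```

carry_out --deltas '[[[85,-15,0,0,0],[85,-30,0,0,0],[85,-40,0,0,0],[85,-40,0,0,0],[85,0,0,40,0]]]'

```text
time_s: 21.65
position: [0.5547, -0.1942, 0.2675]
orientation: [[0.005, -0.103, 0.995], [-0.003, 0.995, 0.103], [-1.0, -0.003, 0.005]]
contact_force: [0.9, -0.8, -0.5]
finger_gap: 0.996
```

Run:
```python
from h import *
o=robot.get_obs();print(o['position'],o['contact_force'],o['finger_gap'],o['time_s'])
s=snap('wrist','w19.png'); arm(s); s=snap('side','s19.png'); arm(s); stem(s,[.515,-.198],[.098,.11,.122,.134,.146,.158])
```

```text
[ 0.55470334 -0.19417391  0.26749517] [ 0.88369871 -0.84913217 -0.48480113] 0.9957669152042692 21.65
arm 3949 ((0.46345987915992737, -0.20377160608768463), (0.07321608811616898, 0.01965211145579815), 5.601889133453369)
[[ 25.    1.  205.3]
 [ 35.    1.  205. ]
 [ 45.    0.7 204.7]
 [ 55.    0.7 204.3]
 [ 65.    0.8 203.8]
 [ 75.    0.7 201.8]]
yaw err deg (+ = arm to +perp) -0.37995430831755683
arm 790 ((0.4628325402736664, -0.20418284833431244), (0.07428357005119324, 0.019777197390794754), 4.949715614318848)
[[ 25.    2.1 204.9]
 [ 35.    1.8 204.5]
 [ 45.    1.5 204.2]
 [ 55.    1.6 204.1]
 [ 65.    1.  203.6]
 [ 75.    0.7 201.2]]
yaw err deg (+ = arm to +perp) -1.5545750844579564
0.098 77 [ 0.514  -0.1978]
0.110 77 [ 0.5135 -0.1981]
0.122 84 [ 0.513  -0.1981]
0.134 82 [ 0.5128 -0.1983]
0.146 89 [ 0.5122 -0.1986]
0.158 74 [ 0.5116 -0.1984]
```

View pics/w19.png

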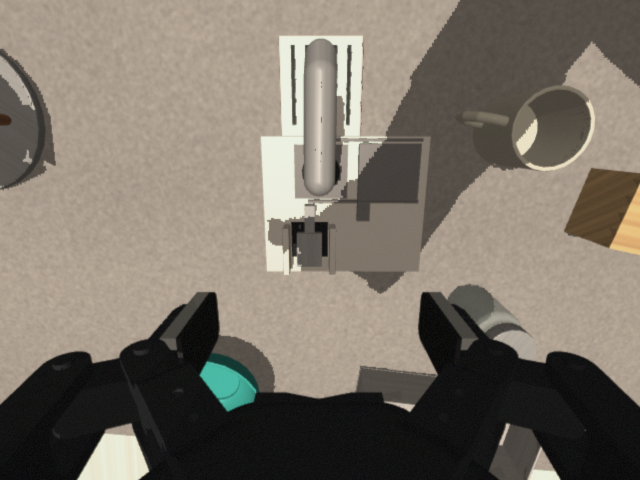

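View pics/s19.png

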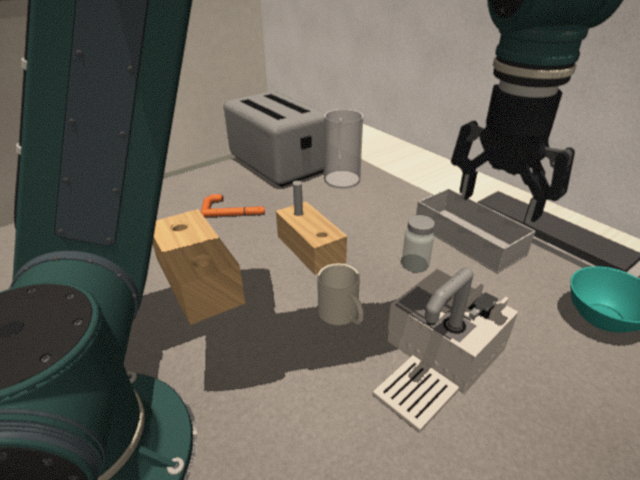

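```bash
python3 -c "
from h import *
print(robot.sign_off(), robot.get_obs()['time_s'])"
```

```text
the job is handed in; nothing more can be done
the job is handed in; nothing more can be done
```

The filter is ready: the cover is open and the bent spout is fitted in the port, pointing forward over the drip tray. I handed the job in at about 22 s of robot time.

**What I did:** I pressed the catch with closed fingers until it bottomed at about 24 N, and the cover sprang open. I then took the grey spout from the smaller stand, turned it to the filter's heading and pushed it into the port until it stopped hard at about 23 N. After that I let go and moved the arm clear.

**Last checks:**
- **Depth:** the top of the spout arm is 205 mm above the ledge, which matches a foot resting on the bottom of the bore.
- **Heading:** the wrist camera puts the spout within 0.4° of straight forward. The side camera is coarser and says about 1.5°.
- **Bystanders:** the straight tube, jar and mug look unmoved in the pictures. I did not measure them again.

**What did not match:**
- **Tilt:** the spout leans forward about 2°, which is about what the bore's clearance allows.
- **Fingertips:** they sat about 30 mm farther back from the TCP than described, so I set heights from the wrist camera's depth readings and from contact.
- **Seal force:** the expected 5–15 N push past the seal never showed. The readings were slightly negative until the hard stop, so passing the seal rests on the depth and the stop.

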